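# Hold the dust inlet's shutter half open beside the opened carton

### The arm

A 6-joint arm with a two-finger parallel gripper is mounted at the origin on the work surface. World frame = base frame: x ahead of the robot, y to its left, z up, the work surface at z = 0. Lengths are in m, angles in rad, forces in N, time in s.
With the tool pointing down it reaches from about 0.35 to 0.975 m from the base axis. Payload 4.9 kg.
Tool frame: the origin (TCP) lies between the finger pads; the fingertips stand 22 mm ahead of it and the grasp point (between the pads) lies 3 mm ahead of it; z points along the fingers, y is the line along which they close (so a half turn about z gives the same grasp; the last joint's range is limited). The gripper opens to 85 mm and grips with 20 to 120 N. Pads are 22 mm wide; open, the fingers measure 114 mm over their backs; the gripper's body (76 mm by 85 mm) begins 54 mm behind the grasp point. The pads swing forward as they close: fully open they stand 13 mm farther back than shut.
Start: joints at [1.117, 0.053, 1.613, -0, 1.476, -0.119], TCP at [0.205, 0.59, 0.253] pointing down, gripper open.
Joint ranges: [-3.01, 3.01], [-1.01, 2.22], [0.06, 2.58], [-1.02, 4.17], [0.09, 2.62], [-3.14, 3.14]. Speed limits (rad/s): [2.57, 2.57, 3.14, 3.14, 3.14, 3.14].

### API

Orientations are given as a unit quaternion [w, x, y, z].
In Python, from plant import state, grab_frame, get_calibration, job_done, recognise, regions_of gives the robot as it stands.
- The arm moves only by the tool apply_moves, never from a script. Its argument "targets" is a list of rows, each an object with "translation": the shift along the tool's x, y, z normalised to -1 to 1, where 1 is 100 mm, a list of three; "twist": the turn about the tool's z normalised to -1 to 1, where 1 is 0.1 rad; "hand": the opening, from 0 (shut) to 1 (fully open). A call has 1 to 8 rows; each row shifts and turns the commanded pose from where the row before left it, along the tool's axes as they then stand; what a row does not reach is not made up. A row lasts 1/10 s, in which the tool goes at most 50 mm and 8.59 degrees, less where a joint would pass 70% of its speed; a pose out of reach is approached as far as the arm can. A call with a number of a shift or a turn outside -1 to 1 is refused whole. A call with a gripper value outside its range is refused whole. The fingers move at their own pace and stop on an object; the grip force is fixed at half the most. Time passes only in rows, so rows that do not move let the fingers close. It gives the time, the measured TCP pose, the force, the opening and the grip force at its end, in the units of the state.
- state(): the state, without advancing time (a new reading comes with each control period).
- grab_frame(name): name is "scene" or "top" or "wrist"; returns the picture (480x640x3 uint8, red, green, blue); there is no depth.
- get_calibration(name): a dict with "camera_matrix" (3x3 intrinsics, pixels), "pose" (4x4, takes a point from camera to world coordinates). Camera axes: x right, y up, looking along -z (the intrinsics and any distortion apply to the point x, -y, -z); pixel columns grow to the right and rows downward; lengths in m; the calibration is good to about 2 mm. A picture is of the moment at which its call begins: read the wrist's pose just before it. get_calibration takes no time and is no camera call; for the wrist camera it gives the pose at the moment of the call.
- job_done(): hands the job in; it is judged then, once.
Trained networks look in the newest picture that a camera, given by its name, has taken for a name from the list of things; names that differ only in an ending like _2 or _b are one class to them, and where a whole thing is asked for, a point or a joint stands for the part that bears it (a point fixed in the world has none). Each returns a list of dicts, best first, with "score" (0 to 1); they miss things now and then, are a little off and sometimes report something else, mostly with a low value. They report only what shows in the picture. A call takes as long as a camera call. They do not tell look-alikes from the thing itself.
- recognise(camera, query): "point" ([x, y, z] in m, in world coordinates, good to about 4 mm: the middle of the surface that is visible of it).
- regions_of(camera, query): "pixels" (480x640 bool, what is visible of it).
The state is a dict: "time": time; "joint_pos": joint angles; "joint_vel": joint speeds; "joint_efforts": joint torques, N m; "tool_pos": TCP position; "tool_rot": TCP orientation; "contact_force": force on the tool from outside, world axes, zero at the start; "ft_torque": the same for the moment, N m; "gripper_width": opening from 0.0 (shut) to 1.0 (fully open); "grasp_force": force on a finger pad.
Only numpy, scipy, OpenCV 4.12 (cv2) and the standard library are available. Lean on these libraries where they do the work, as an engineer would, in place of code of your own. Each camera call takes 0.05 s, during which the arm holds its last target. There are 200 camera calls.

### The job

One of the two dust-extraction inlets on the packing bench has the opened cardboard carton standing beside it. Slide that inlet's spring-loaded shutter half open (its pointers on the yellow marks) and finish while still holding it there with the gripper, because it springs shut when let go. Keep the other inlet's shutter shut and do not disturb the carton, the tote or the other things on the bench.

Things in the scene. Friction and masses are not known exactly. Their poses are not given: they have to be found in the camera images.
- red_station: dust inlet bolted to the bench: low grey box with red stripe, 116 x 260 x 92 mm (x, y, z), origin at the centre of its underside, z up. Its steel shutter (upper face 87 mm up, handle on it) slides between two rails along this body's +y, roughly to the robot's left, baring the dark grille at the -y end. Beside the handle nothing is higher than 92 mm.
- red_gate (a joint): travel of the red inlet's shutter in m: 0 shut (as it starts), 0.100 fully open, 0.050 half (pointers beside the handle stand on the yellow marks of the rails). A spring shuts it: 3 N when shut, rising evenly to 8 N at half and 13 N fully open; it slides shut at once when let go.
- red_grip (a point): centre of the top of the red inlet's handle, an upright red block on the shutter: 40 mm (x) x 16 mm (y, along the sliding direction) x 46 mm tall, its top about 133 mm above the bench. Moves with the shutter; its axes are the station's: opening is along +y. At half travel it stands right over the station's origin.
- blue_station: dust inlet bolted to the bench: low grey box with blue stripe, 116 x 260 x 92 mm (x, y, z), origin at the centre of its underside, z up. Its steel shutter (upper face 87 mm up, handle on it) slides between two rails along this body's +y, roughly to the robot's right (the body is turned by about pi), baring the dark grille at the -y end. Beside the handle nothing is higher than 92 mm.
- blue_gate (a joint): travel of the blue inlet's shutter in m: 0 shut (as it starts), 0.100 fully open, 0.050 half (pointers beside the handle stand on the yellow marks of the rails). A spring shuts it: 3 N when shut, rising evenly to 8 N at half and 13 N fully open; it slides shut at once when let go.
- blue_grip (a point): centre of the top of the blue inlet's handle, an upright blue block on the shutter: 40 mm (x) x 16 mm (y, along the sliding direction) x 46 mm tall, its top about 133 mm above the bench. Moves with the shutter; its axes are the station's: opening is along +y. At half travel it stands right over the station's origin.
- carton: opened brown cardboard carton, 150 x 150 x 110 mm with two flaps folded out along +-y (about 138 mm high there, 190 mm across), a dark dusty machine part inside. Origin: centre of its underside. Loose; it stands beside one of the two inlets, about 205 mm from that inlet's origin, on the side away from the robot
- tote: shut blue tote with a yellow lid, 150 x 150 x 103 mm, loose, origin at the centre of its underside; stands beside the other inlet in the same way
- orange_roll: orange tape roll lying flat, outer diameter 110 mm, 48 mm high, loose, between the two inlets; origin at the centre of its underside
- tape_gun: tape dispenser with blue handle, about 210 x 40 x 80 mm, loose, at the left; origin under its roll, at bench level
- knife: blue box cutter, 140 x 26 x 21 mm, loose, between the two inlets; origin at the centre of its underside
- spray: white bottle with red cap, 70 mm in diameter, 180 mm tall, loose, at the right; origin at the centre of its underside
Mind the look-alikes: they are no part of the job. Several things have the shape of the carton; the one meant has the colours described above.

How it is judged:
At the end, for the whole second after the job is handed in: The shutter beside the carton (origins within 0.27 m) is 40 to 60 mm open, slower than 10 mm/s, fingers on that inlet with over 4 N; the other is under 5 mm open; the six loose things listed are within 20 mm of their starts, tilted under 0.15 rad (((horizontal distance between red_station and carton below 0.27 m and value of joint red_gate between 0.04 and 0.06 m and value of joint blue_gate below 0.005 m and velocity of joint red_gate between -0.01 and 0.01 m/s and contact force between the fingers and red_station above 4 N) or (horizontal distance between blue_station and carton below 0.27 m and value of joint blue_gate between 0.04 and 0.06 m and value of joint red_gate below 0.005 m and velocity of joint blue_gate between -0.01 and 0.01 m/s and contact force between the fingers and blue_station above 4 N)) and distance of each of carton, tote, orange_roll, tape_gun, knife, spray from where it was at the start of the episode below 0.02 m and angle between each of carton, tote, orange_roll, tape_gun, knife, spray's own z axis and vertical below 0.15 rad); the arm keeps its last pose, push and grip.
It fails at once if the red shutter was opened although the carton stands at the other inlet (value of joint red_gate above 0.015 m and horizontal distance between red_station and carton above 0.27 m).
It fails at once if the blue shutter was opened although the carton stands at the other inlet (value of joint blue_gate above 0.015 m and horizontal distance between blue_station and carton above 0.27 m).
It fails at once if a loose thing on the bench was disturbed (distance of any of carton, tote, orange_roll, tape_gun, knife, spray from where it was at the start of the episode above 0.03 m or angle between any of carton, tote, orange_roll, tape_gun, knife, spray's own z axis and vertical above 0.3 rad).
It also fails if it takes over 32 s, if anything falls off the work surface, if the arm or the gripper's body presses on something with over 40 N, if the wrist force passes 120 N, or if a joint passes its speed limit or range.

## Working session

There is one attempt and no reset: what is moved stays moved. The work goes in short steps, Python scripts to look and compute and a tool call to move; the robot and the scene stay as the last step left them, time stands still between calls to the robot, and variables do not carry over. Pictures are saved under pics/ and viewed, at most 10 in all, crops included, and the job is handed in when it is done.

Besides the shell and the picture viewer there is one more tool, called by a JSON object that holds its "api" and its "payload", one argument or row to a line. apply_moves: Moves the arm, as the interface text tells. Its arguments: {"type":"object","properties":{"targets":{"type":"array"}},"required":["targets"]}

```bash
mkdir -p pics; python3 - <<'E'
from plant import *
import cv2
for c in ("scene","top"):
    im=grab_frame(c); cv2.imwrite(f"pics/{c}0.png",im[:,:,::-1])
    for q in ("red_grip","blue_grip","red_station","blue_station","carton","tote","spray","orange_roll","tape_gun"):
        print(c,q,[(round(d["score"],2),[round(float(v),3) for v in d["point"]]) for d in recognise(c,q)[:3]])
s=state();print(s["time"],s["tool_pos"],s["tool_rot"])
E
```

```text
scene red_grip [(0.58, [0.504, 0.177, 0.085])]
scene blue_grip [(0.59, [0.56, -0.163, 0.087])]
scene red_station [(0.84, [0.519, 0.236, 0.083])]
scene blue_station [(0.76, [0.569, -0.213, 0.081]), (0.49, [0.762, -0.254, 0.1])]
scene carton [(0.75, [0.684, 0.284, 0.069]), (0.62, [0.234, 0.371, 0.072])]
scene tote [(0.7, [0.765, -0.252, 0.099])]
scene spray [(0.56, [0.478, -0.488, 0.097]), (0.5, [0.762, -0.254, 0.097])]
scene orange_roll [(0.61, [0.47, -0.016, 0.039])]
scene tape_gun [(0.66, [0.557, 0.558, 0.053])]
top red_grip [(0.65, [0.498, 0.17, 0.086])]
top blue_grip [(0.56, [0.495, 0.172, 0.087]), (0.55, [0.552, -0.174, 0.091])]
top red_station [(0.71, [0.478, 0.231, 0.088]), (0.63, [0.451, -0.488, 0.116])]
top blue_station [(0.8, [0.522, -0.226, 0.084])]
top carton [(0.88, [0.256, 0.383, 0.045]), (0.56, [0.688, 0.278, 0.059]), (0.38, [0.547, -0.171, 0.085])]
top tote [(0.93, [0.728, -0.265, 0.099])]
top spray [(0.6, [0.453, -0.489, 0.12])]
top orange_roll [(0.83, [0.459, -0.016, 0.05]), (0.52, [0.481, 0.226, 0.089])]
top tape_gun [(0.6, [0.519, 0.563, 0.044])]
1.0 [0.20534663 0.5902953  0.25333744] [1.26228792e-05 1.66617040e-01 9.86021684e-01 3.67976289e-05]
```

View pics/scene0.png

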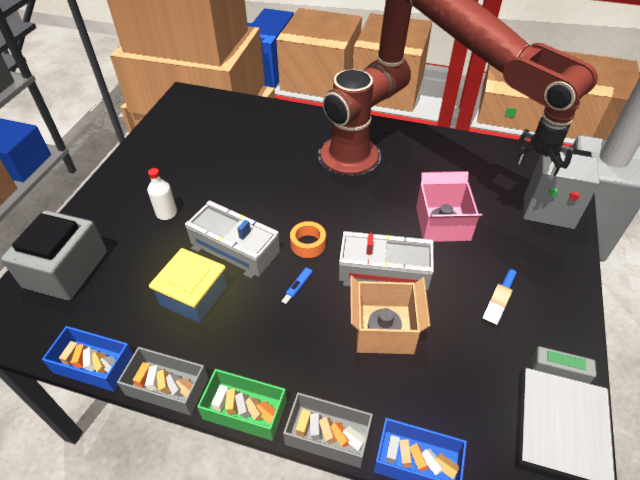

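View pics/top0.png

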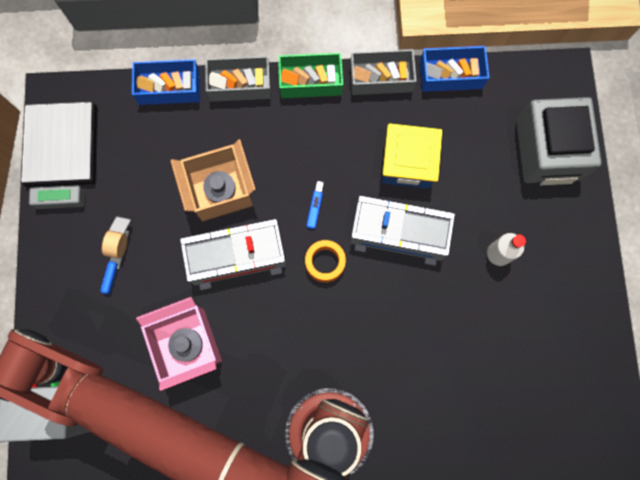

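Carton-shaped things: brown at scene (388,315) / top (214,182), and pink at scene (447,205) / top (180,343). The brown one fits "brown cardboard" and stands on the side of the red inlet away from the robot. The pink one is a look-alike. I'll confirm this in a crop and measure the red handle.

```bash
cat > h.py <<'E'
import numpy as np, cv2
from plant import *
def toworld(cam,uv,z,cal=None):
    c=cal or get_calibration(cam); K=np.array(c["camera_matrix"]);T=np.array(c["pose"])
    uv=np.atleast_2d(np.asarray(uv,float)); r=np.c_[uv,np.ones(len(uv))]@np.linalg.inv(K).T
    d=(r*[1,-1,-1])@T[:3,:3].T; o=T[:3,3]
    return o+d*((z-o[2])/d[:,2])[:,None]
def redmask(im,m=None):
    h=cv2.cvtColor(im,cv2.COLOR_RGB2HSV); k=((h[...,0]<6)|(h[...,0]>174))&(h[...,1]>170)&(h[...,2]>110)
    return k if m is None else k&m
E
python3 - <<'E'
from h import *
print({k:v for k,v in get_calibration("top").items() if k not in("camera_matrix","pose")})
im=grab_frame("top")
cv2.imwrite("pics/crop1.png",cv2.resize(im[120:400,110:310],None,fx=2.1,fy=2.1,interpolation=3)[:,:,::-1])
r=regions_of("top","red_station")
for d in r[:2]:
    ys,xs=np.nonzero(d["pixels"]); rect=cv2.minAreaRect(np.c_[xs,ys].astype(np.float32)); b=cv2.boxPoints(rect)
    print(d["score"],rect,toworld("top",b,0.09).round(3).tolist())
k=redmask(im); n,l,st,ce=cv2.connectedComponentsWithStats(k.astype(np.uint8))
for i in range(1,n):
    if st[i,4]>15 and 150<ce[i,0]<320 and 200<ce[i,1]<300: print(st[i],ce[i],toworld("top",ce[i],0.125).round(3))
for c in ("carton",):
    for d in regions_of("top",c)[:3]:
        ys,xs=np.nonzero(d["pixels"]); print(d["score"],xs.mean(),ys.mean(),toworld("top",[xs.mean(),ys.mean()],0.08).round(3))
E
```

```text
{}
0.69 ((233.52366638183594, 255.24856567382812), (54.639259338378906, 99.89912414550781), 78.38851165771484) [[0.528, 0.374, 0.09], [0.57, 0.11, 0.09], [0.423, 0.087, 0.09], [0.382, 0.346, 0.09]]
[246 237   7  15  65] [249.26153846 243.81538462] [[0.497 0.183 0.125]]
0.86 179.4168239983218 342.2995594713656 [[0.254 0.377 0.08 ]]
0.57 215.00067904028973 181.882752376641 [[0.684 0.277 0.08 ]]
```

View pics/crop1.png

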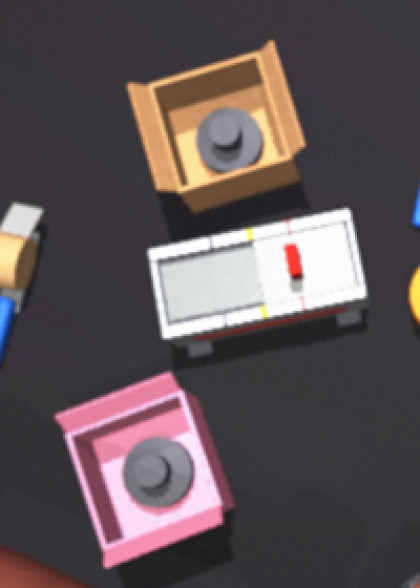

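The crop confirms it: the brown opened carton (crop about (225,130)) is directly beside the red inlet, whose handle is at (293,262). So it's the red inlet, with its +y at about 9° of yaw. I'll align the tool and go above the handle.

{"api": "apply_moves", "payload": {
  "targets": [
    {"translation":[0,0,0],"twist":-1,"hand":1},
    {"translation":[0,0,0],"twist":-1,"hand":1},
    {"translation":[0,0,0],"twist":-1,"hand":1},
    {"translation":[0,0,0],"twist":-1,"hand":1},
    {"translation":[0,0,0],"twist":-1,"hand":1},
    {"translation":[-0.18,-0.37,0],"twist":0,"hand":1},
    {"translation":[-0.18,-0.37,0],"twist":0,"hand":1},
    {"translation":[-0.18,-0.37,0],"twist":0,"hand":1}
  ]
}}

```text
time: 1.95
tool_pos: [0.2773, 0.4887, 0.2533]
tool_rot: [0.0, -0.083, 0.997, -0.0]
contact_force: [2.0, -0.1, -0.2]
gripper_width: 0.998
grasp_force: 0.0
```

{"api": "apply_moves", "payload": {
  "targets": [
    {"translation":[-0.18,-0.37,0],"twist":0,"hand":1},
    {"translation":[-0.18,-0.37,0],"twist":0,"hand":1},
    {"translation":[-0.18,-0.37,0],"twist":0,"hand":1},
    {"translation":[-0.18,-0.37,0],"twist":0,"hand":1},
    {"translation":[-0.18,-0.37,0],"twist":0,"hand":1},
    {"translation":[-0.18,-0.37,0],"twist":0,"hand":1},
    {"translation":[-0.18,-0.37,0],"twist":0,"hand":1},
    {"translation":[-0.18,-0.37,0],"twist":0,"hand":1}
  ]
}}

```text
time: 2.75
tool_pos: [0.4684, 0.2199, 0.2536]
tool_rot: [0.0, -0.082, 0.997, 0.0]
contact_force: [0.4, 0.7, -0.4]
gripper_width: 1.001
grasp_force: 0.0
```

{"api": "apply_moves", "payload": {
  "targets": [
    {"translation":[-0.21,-0.38,0],"twist":0,"hand":1},
    {"translation":[0,0,0],"twist":0,"hand":1},
    {"translation":[0,0,0],"twist":0,"hand":1}
  ]
}}

```text
time: 3.05
tool_pos: [0.4948, 0.1868, 0.2533]
tool_rot: [-0.0, -0.082, 0.997, 0.0]
contact_force: [-0.1, 0.5, 0.1]
gripper_width: 1.002
grasp_force: 0.0
```

```bash
python3 - <<'E'
from h import *
cal=get_calibration("wrist"); im=grab_frame("wrist"); cv2.imwrite("pics/w1.png",im[:,:,::-1])
s=state();print(s["time"],s["tool_pos"],s["tool_rot"],s["contact_force"])
for c in("wrist",):
  for q in("red_grip","red_station"): print(q,[(round(d["score"],2),np.round(d["point"],3)) for d in recognise(c,q)[:2]])
k=redmask(im); n,l,st,ce=cv2.connectedComponentsWithStats(k.astype(np.uint8))
for i in range(1,n):
    if st[i,4]>60:
        ys,xs=np.nonzero(l==i); b=cv2.boxPoints(cv2.minAreaRect(np.c_[xs,ys].astype(np.float32)))
        print(st[i],toworld("wrist",ce[i],0.133,cal).round(3),b.round().tolist(),toworld("wrist",b,.133,cal).round(3).tolist())
E
```

```text
3.1 [0.49431691 0.18756101 0.25324233] [-2.28648611e-04 -8.23221178e-02  9.96605722e-01  2.26183730e-04] [ 0.84017857 -0.00520508 -0.18323455]
red_grip [(0.96, array([0.493, 0.173, 0.085]))]
red_station [(0.88, array([0.485, 0.228, 0.091]))]
[ 303  223   21   50 1003] [[0.498 0.185 0.133]] [[303.0, 223.0], [323.0, 223.0], [323.0, 272.0], [303.0, 272.0]] [[0.481, 0.175, 0.133], [0.479, 0.189, 0.133], [0.516, 0.195, 0.133], [0.518, 0.18, 0.133]]
```

View pics/w1.png

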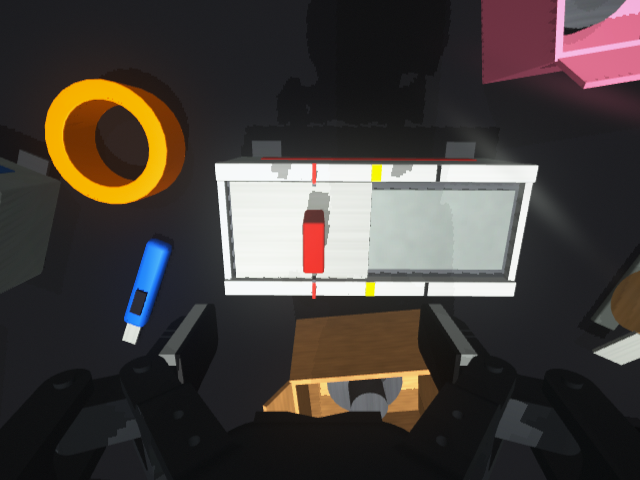

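Wrist view: the red handle at (313,240) lies midway between the fingers. The yellow marks at (375,172) and (370,288) are to its right, along tool +y, and the rails are parallel to the closing line. Next I'll descend and close.

{"api": "apply_moves", "payload": {
  "targets": [
    {"translation":[-0.03,-0.03,0.33],"twist":0,"hand":1},
    {"translation":[0,0,0.33],"twist":0,"hand":1},
    {"translation":[0,0,0.33],"twist":0,"hand":1},
    {"translation":[0,0,0.2],"twist":0,"hand":1},
    {"translation":[0,0,0.12],"twist":0,"hand":1},
    {"translation":[0,0,0],"twist":0,"hand":1}
  ]
}}

```text
time: 3.8
tool_pos: [0.4964, 0.1855, 0.1205]
tool_rot: [-0.002, -0.083, 0.997, -0.0]
contact_force: [-1.0, -0.1, 0.3]
gripper_width: 0.999
grasp_force: 0.0
```

{"api": "apply_moves", "payload": {
  "targets": [
    {"translation":[0,0,0],"twist":0,"hand":0},
    {"translation":[0,0,0],"twist":0,"hand":0},
    {"translation":[0,0,0],"twist":0,"hand":0},
    {"translation":[0,0,0],"twist":0,"hand":0},
    {"translation":[0,0,0],"twist":0,"hand":0},
    {"translation":[0,0,0],"twist":0,"hand":0},
    {"translation":[0,0,0],"twist":0,"hand":0},
    {"translation":[0,0,0],"twist":0,"hand":0}
  ]
}}

```text
time: 4.6
tool_pos: [0.4985, 0.1845, 0.1232]
tool_rot: [0.0, -0.082, 0.997, -0.0]
contact_force: [-1.1, -3.9, 5.3]
gripper_width: 0.178
grasp_force: 59.9
```

{"api": "apply_moves", "payload": {
  "targets": [
    {"translation":[0,0.08,0],"twist":0,"hand":0},
    {"translation":[0,0.1,0],"twist":0,"hand":0},
    {"translation":[0,0.1,0],"twist":0,"hand":0},
    {"translation":[0,0.1,0],"twist":0,"hand":0},
    {"translation":[0,0.08,0],"twist":0,"hand":0},
    {"translation":[0,0.04,0],"twist":0,"hand":0},
    {"translation":[0,0,0],"twist":0,"hand":0},
    {"translation":[0,0,0],"twist":0,"hand":0}
  ]
}}

```text
time: 5.4
tool_pos: [0.4908, 0.233, 0.1232]
tool_rot: [0.001, -0.082, 0.997, -0.001]
contact_force: [0.1, -8.1, 5.0]
gripper_width: 0.177
grasp_force: 59.9
```

```bash
python3 - <<'E'
from h import *
im=grab_frame("wrist"); t=grab_frame("top")
cv2.imwrite("pics/w2.png",im[:,:,::-1])
cv2.imwrite("pics/t2.png",cv2.resize(t[190:300,160:310],None,fx=5,fy=5,interpolation=3)[:,:,::-1])
s=state();print(s["time"],s["tool_pos"],s["contact_force"],s["gripper_width"],s["grasp_force"])
E
```

```text
5.5 [0.49077339 0.23292335 0.12312978] [ 0.85040411 -7.35295252  4.87000052] 0.17451153072153253 59.93206322193146
```

View pics/w2.png

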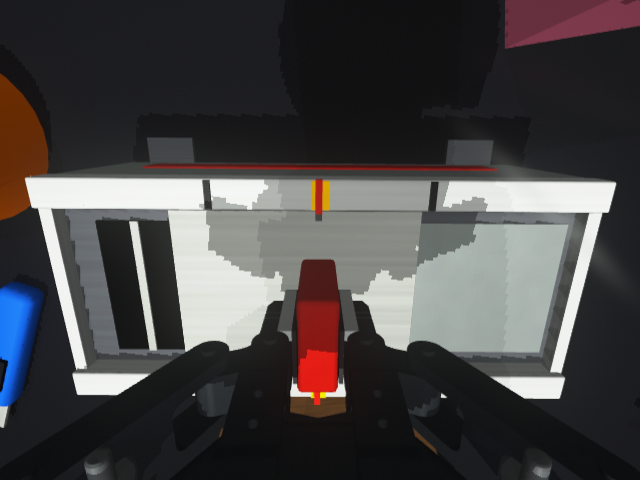

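The red pointer sits at the middle of the yellow mark (319,195), and the grille shows at the left (140,285). The pull is about 8 N and the grip 60 N, so the shutter is half open and held. Handing in.

```bash
python3 -c "
from plant import *
print(state()['tool_pos']); print(job_done())"
```

```text
[0.49077339 0.23292335 0.12312978]
the job is handed in; nothing more can be done
None
```

I slid the red inlet's shutter (the one beside the brown carton) half open, pointer on the yellow mark, and handed in at about 5.5 s with the gripper still holding it; no verdict was returned.

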